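Stow a fragile jar in the counter hatch and lock it

ROBOT

A 6-joint arm with a two-finger parallel gripper is mounted at the origin on the work surface. World frame = base frame: x ahead of the robot, y to its left, z up, the work surface at z = 0. Lengths are in mm, angles in rad, forces in N, time in s.
With the tool pointing down it reaches from about 300 to 850 mm from the base axis. Payload 4.2 kg.
Tool frame: the origin (TCP) lies midway between the tips of the shut fingers; the grasp point (between the pads) lies env.grip_depth behind it (env.grip_depth is the distance from the TCP to the grasp point, in mm); z points along the fingers, y is the direction in which the jaws open and shut (so a half turn about z gives the same grasp; the last joint's range is limited). The gripper opens to 91 mm and grips with 3 to 60 N. Pads are 32 mm wide; open, the fingers measure 118 mm over their backs; the gripper's body (76 mm by 178 mm) begins 60 mm behind the grasp point.
Start: joints at [-1.344, 0.32, 1.565, -0, 1.257, -0.02], TCP at [140.476, -557.593, 213.976] pointing down, gripper open.
Joint ranges: [-3.11, 3.11], [-0.84, 2.01], [0.21, 2.61], [-1.34, 4.49], [0.05, 2.63], [-2.56, 2.56]. Speed limits (rad/s): [2.57, 2.57, 3.14, 3.14, 3.14, 3.14].

INTERFACE

Orientations are given as a unit quaternion [x, y, z, w].
In Python, from plant import monitor, vision, ticket, env gives the robot as it stands. The module is installed in compiled form; this text tells all that it offers.
- The arm moves only by the tool send_rows, never from a script. Its argument "deltas" is a list of rows, each a list of 2 entries, a list of its own where there are three numbers: the shift along the tool's x, y, z in units of 60 mm (1.0 is 60 mm), then the turn, a rotation vector about the tool's x, y, z in units of 6 degrees (1.0 is 6 degrees). In form: [[[tx, ty, tz], [rx, ry, rz]], ...]. A call has 1 to 20 rows; each row is the pose to reach, as a shift and turn from the pose commanded when the call began, along the tool's axes at that moment; what a row does not reach only later rows make up. A row lasts 1/8 s, in which the tool goes at most 62.5 mm and 10.7 degrees, less where a joint would pass 70% of its speed; a pose out of reach is approached as far as the arm can. A call with a gripper value outside its range is refused whole. "claw" is the closure in counts, from 0 (fully open) to 255 (shut), set as the call begins (left out, the last holds). The fingers move at their own pace and stop on an object; the grip force is fixed at half the most. Time passes only in rows, so rows that repeat a pose let the fingers close. It gives the time, the measured TCP pose, the force and the opening at its end, in the units of the state.
- monitor.get_obs(): the state, without advancing time (a new reading comes with each control period).
- vision.camera(name): name is "scene" or "top" or "wrist"; returns the picture (400x640x3 uint8, blue, green, red); there is no depth.
- vision.calibration(name): a dict with "fovy" (degrees; the focal length in pixels is half the picture's height over the tangent of half this angle, whatever the lens; pixels are square), "cx", "cy" (the principal point, pixels), "world_from_camera" (4x4, takes a point from camera to world coordinates). Camera axes: x right, y down, z forward; pixel columns grow to the right and rows downward; lengths in mm; the calibration is good to about 2 mm. A picture is of the moment at which its call begins: read the wrist's pose just before it. calibration takes no time and is no camera call; for the wrist camera it gives the pose at the moment of the call.
- ticket.close_job(): hands the job in, once; it reports no verdict.
The state is a dict: "time_s": time; "joint_positions": joint angles; "dq": joint speeds; "effort": joint torques, N m; "ee_pos": TCP position; "orientation": TCP orientation; "ft_force": force on the tool from outside, world axes, zero at the start; "wrist_torque": the same for the moment, N m; "width": finger opening in mm.
Only numpy, scipy, OpenCV 4.12 (cv2) and the standard library are available. Lean on these libraries where they do the work, as an engineer would, in place of code of your own. Each camera call takes 0.05 s, during which the arm holds its last target. There are 200 camera calls.

TASK

Slide the squat glass jar across the counter into the bay of the dispensing hatch without lifting it, by light pushing rather than gripping: the glass is thin, and nothing may press on it with more than 10 newtons. Then slide the steel gate fully shut behind it and throw the catch lever right over, away from the robot; the catch is interlocked and stays blocked until the gate is fully home. Leave the other things on the counter alone.

Things in the scene. Friction and masses are not known exactly. Their poses are not given: they have to be found in the camera images.
- jar: Squat round amber glass jar with flat aluminium lid, 80 mm diameter, 72 mm tall (straight glass wall up to 54 mm), about 0.35 kg (varies), loose on the counter in front of the hatch. Origin: centre of its underside. It is smooth (slides at 0.8 to 1.8 N); touch it slowly, push low. More than 10 N from robot, gate or hatch walls breaks it.
- hatch: Fixed open-topped aluminium bay; its floor is the bare counter, no sill. Origin: bay centre at counter height; x points from the mouth (robot side) into the bay, y left, z up. Inside: y -70 to 70 mm, x from -74 (gate's inner face) to 70 (back wall); walls 8 mm thick, 50 high. A 50 mm high wall at y -78 to -228 backs the parked gate. Catch housing at y 86 to 130, x -55 to 15, up to 46 high.
- gate (a joint): Sliding steel gate, m: 0 = parked fully open, on the right; 0.147 = fully shut (end stop). Slides along hatch +y with about 1.5 N of friction plus 4 N per m/s, stays where left. Starts within 15 mm of open, mouth clear. 142 mm long, 8 mm thick, 3 to 51 mm above the counter, in the plane x = -78 mm of the hatch.
- gate_tab (a point): Top centre of the black push tab in the middle of the gate's upper edge, 85 mm above the counter; at hatch y = 0 when shut. The tab is 14 mm (hatch x) by 22 mm (hatch y), from 51 to 85 mm above the counter, free all round.
- catch (a joint): Catch lever, rad: 0 = leaning 0.5 rad to the robot, 1.0 = thrown fully over, leaning 0.5 rad away (hatch +x). 12 mm steel rod with a 22 mm black ball 85 mm from the pivot, which is at hatch x -20, y 108, z 38 mm, axis along y. Takes about 1 N at the ball, stays where left. Blocked at about 0.1 until the gate is within 5 mm of fully shut; once thrown it locks the gate.
- catch_tip (a point): Centre of the black ball on the end of the catch lever (113 mm above the counter at either end of its swing, 123 mm upright).
- syrup: Bystander: upright bottle, 60 mm diameter, 150 mm tall; origin under its centre.
- carton: Bystander: cardboard carton lying flat, 120 x 70 x 50 mm; origin under its centre.
- tub: Bystander: white plastic tub, 70 mm diameter, 90 mm tall; origin under its centre.
There are look-alikes about, which are no part of the job. Leave any blue or green look-alike of the jar alone.

How it is judged:
By the outcome, as a careful person would: the job done as asked, in the order asked, and still so for the second after the job is handed in, with the robot touching nothing.
It also fails if it takes over 72 s, if anything falls off the work surface, if the arm or the gripper's body presses on something with over 40 N, if the wrist force passes 120 N, or if a joint passes its speed limit or range.

## Working session

There is one attempt and no reset: what is moved stays moved. The work goes in short steps, Python scripts to look and compute and a tool call to move; the robot and the scene stay as the last step left them, time stands still between calls to the robot, and variables do not carry over. Pictures are saved under pics/ and viewed, on a budget of 10 in all, crops included, one or two more only if the job needs it, and the job is handed in when it is done.

Besides the shell and the picture viewer there is one more tool, called after ">>>" in YAML: its name, and indented under it one key for each argument. send_rows: Moves the arm, as the interface text tells. Its arguments: {"type":"object","properties":{"deltas":{"type":"array","items":{"type":"array"}},"claw":{"type":"number"}},"required":["deltas"]}

```bash
mkdir -p pics
cat > h.py <<'E'
import numpy as np, cv2
from plant import monitor, vision, ticket, env
from scipy.spatial.transform import Rotation as R
def proj(c,P):
    T=np.array(c["world_from_camera"]);f=200/np.tan(np.radians(c["fovy"])/2)
    q=(np.asarray(P,float)-T[:3,3])@T[:3,:3]
    return np.c_[c["cx"]+f*q[...,0]/q[...,2],c["cy"]+f*q[...,1]/q[...,2]]
def ray(c,uv,z):
    T=np.array(c["world_from_camera"]);f=200/np.tan(np.radians(c["fovy"])/2)
    d=T[:3,:3]@np.array([(uv[0]-c["cx"])/f,(uv[1]-c["cy"])/f,1]);o=T[:3,3]
    return o+d*(z-o[2])/d[2]
E
python3 - <<'E'
from h import *
for n in("top","scene"):
    im=vision.camera(n);cv2.imwrite(f"pics/{n}0.png",im);c=vision.calibration(n)
    print(n,c["fovy"],c["cx"],c["cy"],np.round(c["world_from_camera"],3).tolist())
o=monitor.get_obs();print(o,env.grip_depth)
E
```

```text
top 42.577118520386854 315.7456521765098 197.91211054885164 [[0.005, -0.998, 0.068, 440.074], [-1.0, -0.006, -0.005, -14.537], [0.005, -0.068, -0.998, 1562.666], [0.0, 0.0, 0.0, 1.0]]
scene 54.30003066176399 323.3544007573674 200.13508114914785 [[-0.476, 0.674, -0.564, 1076.832], [0.879, 0.368, -0.303, 270.81], [0.003, -0.64, -0.768, 793.838], [0.0, 0.0, 0.0, 1.0]]
{'time_s': 0.1, 'joint_positions': array([-1.34400618e+00,  3.20178764e-01,  1.56551644e+00, -4.80147573e-05,
        1.25735459e+00, -1.99907421e-02]), 'dq': array([ 0.00121802, -0.00119883, -0.00282044, -0.00026491,  0.00146316,
       -0.00061746]), 'effort': array([ 6.80809553e-04, -4.13334310e+01, -2.32510096e+01,  7.28714559e-02,
        4.22377023e-02, -5.28807846e-05]), 'ee_pos': array([ 140.3589562 , -557.16950333,  213.24835762]), 'orientation': array([ 9.92395876e-01,  1.23084906e-01, -9.79099999e-05, -7.22321103e-04]), 'ft_force': array([ 0.12581259, -0.05337367,  0.33299787]), 'wrist_torque': array([ 0.02239938, -0.03924387, -0.02833936]), 'width': 91.35851997943924} 18.8
```

View pics/top0.png

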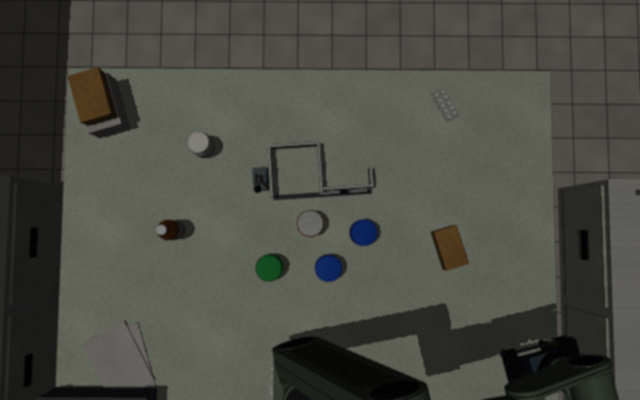

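View pics/scene0.png

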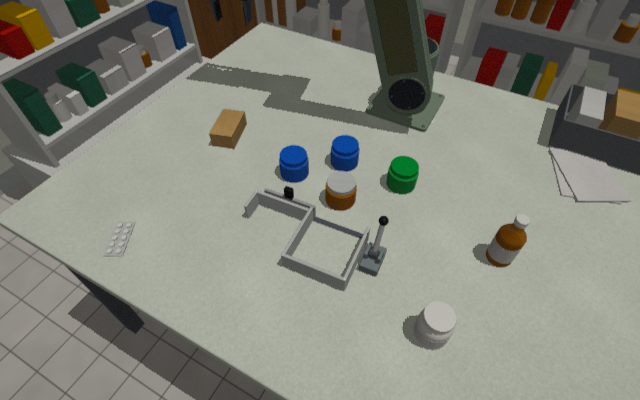

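The top view shows the amber jar with its aluminium lid at (310,223). The hatch square spans about (271..321, 145..197), with the gate parked to its right and the catch at (260,180). There are blue jars at (364,232) and (329,268) and a green one at (269,268). The scene view agrees.

Run:
```python
from h import *
im=cv2.imread("pics/top0.png")
cv2.imwrite("pics/c1.png",cv2.resize(im[130:290,240:390],None,fx=5,fy=3.75*1.0,interpolation=cv2.INTER_CUBIC) if 0 else cv2.resize(im[135:255,240:390],None,fx=5,fy=5,interpolation=cv2.INTER_CUBIC))
c=vision.calibration("top")
for n,uv,z in[("jar",(310,223),72),("blueR",(364,232),72),("blueB",(329,268),72),("green",(269,268),72),
 ("cBL",(271,147),50),("cBR",(320,145),50),("cFL",(274,197),50),("cFR",(321,192),50)]:print(n,ray(c,uv,z).round())
```

```text
jar [468.  -6.  72.]
blueR [ 443. -162.   72.]
blueB [339. -61.  72.]
green [338. 112.  72.]
cBL [694. 112.  50.]
cBR [700. -34.  50.]
cFL [545. 101.  50.]
cFR [560. -37.  50.]
```

View pics/c1.png

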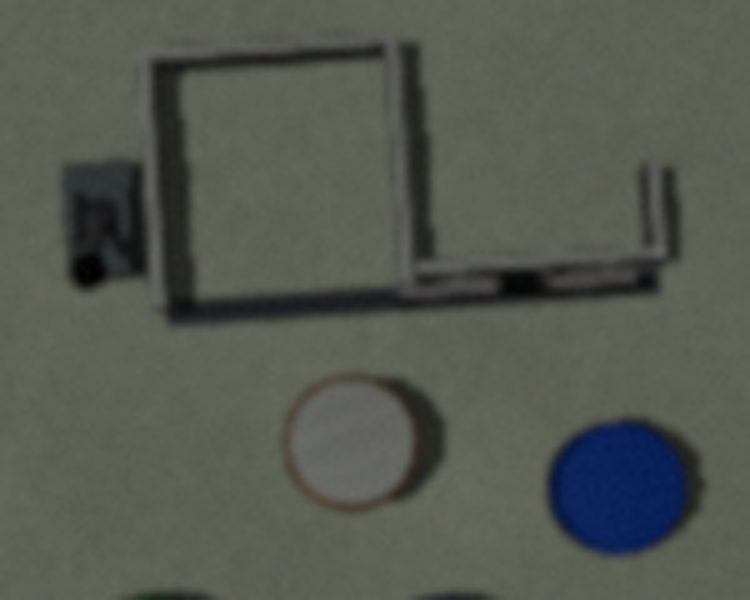

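The crop shows the ball at (88,271), the tab at (521,283) and the jar lid at (351,441). The left wall's top runs from (154,55) to (162,308), the right wall's from (393,45) to (407,285), and the back wall's along y≈50. I'll convert these to world positions.

Run:
```python
from h import *
c=vision.calibration("top")
g=lambda x,y,z:ray(c,((x+.5)/5-.5+240,(y+.5)/5-.5+135),z)
P={k:g(*v) for k,v in dict(ball=(88,271,113),tab=(521,283,85),jar=(351,441,72),L0=(154,60,50),L1=(162,305,50),R0=(393,48,50),R1=(407,283,50),B0=(154,55,50),B1=(393,45,50)).items()}
for k,v in P.items():print(k,v.round(1))
for a,b in("L1","L0"),("R1","R0"),("B1","B0"):
    d=P[b]-P[a];print(a,b,np.linalg.norm(d).round(1),np.degrees(np.arctan2(d[1],d[0])).round(2))
d=P["ball"]-P["tab"];print(np.degrees(np.arctan2(d[1],d[0])))
# fit yaw: hatch pts wall centrelines y=+-74; back x=74
from scipy.optimize import least_squares
def hp(q,p):
    a=q[2];d=p[:2]-q[:2];return np.array([np.cos(a)*d[0]+np.sin(a)*d[1],-np.sin(a)*d[0]+np.cos(a)*d[1]])
def f(q):
    h={k:hp(q,v) for k,v in P.items()}
    return [h["L0"][1]-74,h["L1"][1]-74,h["R0"][1]+74,h["R1"][1]+74,h["B0"][0]-74,h["B1"][0]-74,h["ball"][0]+60.7,h["ball"][1]-108,h["tab"][0]+78]
s=least_squares(f,[620,40,0]);print(s.x[:2].round(1),np.degrees(s.x[2]).round(2),np.round(s.fun,1))
for k in("jar","tab","ball"):print(k,hp(s.x,P[k]).round(1))
for k,v in dict(blueR=(443,-162),blueB=(339,-61),green=(338,112)).items():print(k,hp(s.x,np.array(v)).round())
o=monitor.get_obs();print(R.from_quat(o["orientation"]).as_matrix().round(3))
cw=vision.calibration("wrist");T=np.array(cw["world_from_camera"]);Rt=R.from_quat(o["orientation"]).as_matrix()
print("cam in tool",(Rt.T@(T[:3,3]-o["ee_pos"])).round(),(Rt.T@T[:3,:3]).round(2).tolist(),cw["fovy"])
```

```text
ball [563.3 144.2 113. ]
tab [ 560.2 -102.8   85. ]
jar [468.7  -5.1  72. ]
L0 [694.7 113.6  50. ]
L1 [548.7 107.2  50. ]
R0 [702.8 -28.5  50. ]
R1 [562.6 -37.5  50. ]
B0 [697.7 113.6  50. ]
B1 [704.6 -28.5  50. ]
L1 L0 146.1 2.5
R1 R0 140.5 3.67
B1 B0 142.2 92.78
89.27708563261913
[628.7  39. ] 3.14 [-3.1 -1.5  2.6  1.3 -1.  -1.9  1.1  0.7  1.8]
jar [-162.2  -35.2]
tab [ -76.2 -137.8]
ball [-59.6 108.7]
blueR [-196. -190.]
blueB [-295.  -84.]
green [-286.   89.]
[[ 0.97   0.244 -0.   ]
 [ 0.244 -0.97   0.001]
 [-0.    -0.001 -1.   ]]
cam in tool [  73.   -0. -172.] [[-0.0, -0.97, -0.26], [1.0, -0.0, 0.0], [-0.0, -0.26, 0.97]] 70.87511750620247
```

Hatch at about (629, 39), yaw 3.1°. The tool's x axis already points at 14.1°, which suits a cradle push with the two half-open fingers. I'll move to above the spot behind the jar and look from there.

>>> send_rows:
  deltas:
    - [[6.45,-7.59,0],[0,0,0]]
    - [[6.45,-7.59,0],[0,0,0]]
    - [[6.45,-7.59,0],[0,0,0]]
    - [[6.45,-7.59,0],[0,0,0]]
    - [[6.45,-7.59,0],[0,0,0]]
    - [[6.45,-7.59,0],[0,0,0]]
    - [[6.45,-7.59,0],[0,0,0]]
    - [[6.45,-7.59,0],[0,0,0]]
    - [[6.45,-7.59,0],[0,0,0]]
    - [[6.45,-7.59,0],[0,0,0]]
    - [[6.45,-7.59,0],[0,0,0]]
    - [[6.45,-7.59,0],[0,0,0]]
    - [[6.45,-7.59,0],[0,0,0]]
    - [[6.45,-7.59,0],[0,0,0]]
    - [[6.45,-7.59,0],[0,0,0]]
    - [[6.45,-7.59,0],[0,0,0]]
  claw: 115

```text
time_s: 2.1
ee_pos: [404.4, -21.7, 214.0]
orientation: [0.992, 0.123, 0.0, 0.0]
ft_force: [0.2, 0.1, 0.3]
width: 50.0
```

Run:
```python
from h import *
c=vision.calibration("wrist");im=vision.camera("wrist");cv2.imwrite("pics/w1.png",im);np.save("w1.npy",np.array(c["world_from_camera"]))
o=monitor.get_obs();print(o["time_s"],o["ee_pos"],o["orientation"],o["width"],o["ft_force"])
```

```text
2.15 [404.48072663 -21.63080763 213.98501207] [9.92418815e-01 1.22901939e-01 5.92676441e-05 6.82443251e-05] 50.127518889865 [ 0.39109431 -0.48331651  0.16288405]
```

View pics/w1.png

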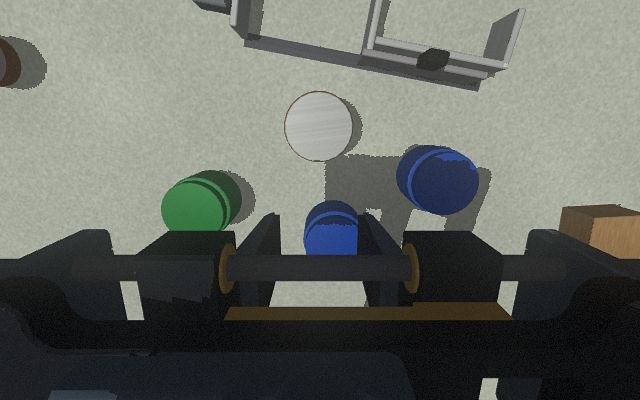

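The wrist view shows the jar lid at (319,126), the tab top at (433,57), the right wall's front end near (368,47), and blue jars at (333,232) and (445,183).

Run:
```python
from h import *
c=vision.calibration("wrist");c["world_from_camera"]=np.load("w1.npy")
im=cv2.imread("pics/w1.png")
hsv=cv2.cvtColor(im,cv2.COLOR_BGR2HSV)
m=((hsv[...,2]>120)&(hsv[...,1]<25)).astype(np.uint8);m[:80]=0;m[175:]=0;m[:,:270]=0;m[:,370:]=0
m=cv2.morphologyEx(m,cv2.MORPH_OPEN,np.ones((5,5)))
cs=max(cv2.findContours(m,0,1)[0],key=cv2.contourArea);(x,y),r=cv2.minEnclosingCircle(cs);print("lid",x,y,r)
a=np.radians(3.14);h0=np.array([628.7,39])
def hh(p):
    d=p[:2]-h0;return np.round([np.cos(a)*d[0]+np.sin(a)*d[1],-np.sin(a)*d[0]+np.cos(a)*d[1]],1)
for n,uv,z in(("jar",(x,y),72),("jarM",(319,126),72),("tab",(433,57),85),("gateL",(372,59),51),("blueB",(331,235),72),("blueR",(445,180),72)):
    p=ray(c,uv,z);print(n,p.round(1),hh(p))
o=monitor.get_obs();Rt=R.from_quat(o["orientation"]).as_matrix();p=ray(c,(319,126),72)
print("jar in tool",((p-o["ee_pos"])@Rt).round(1))
```

```text
lid 319.5 127.0 68.25879669189453
jar [470.5  -6.1  72. ] [-160.4  -36.4]
jarM [471.4  -5.3  72. ] [-159.5  -35.6]
tab [562.1 -97.4  85. ] [ -74.  -132.5]
gateL [553.8 -44.2  51. ] [-79.3 -78.9]
blueB [352.2 -50.1  72. ] [-281.   -73.8]
blueR [ 448.6 -158.7   72. ] [-190.7 -187.6]
jar in tool [ 68.9   0.5 142. ]
```

The jar agrees within 2 mm. I'll descend behind it, 6 mm further forward.

>>> send_rows:
  deltas:
    - [[0.1,0,0.6],[0,0,0]]
    - [[0.1,0,1.2],[0,0,0]]
    - [[0.1,0,1.8],[0,0,0]]
    - [[0.1,0,2.3],[0,0,0]]
    - [[0.1,0,2.8],[0,0,0]]
    - [[0.1,0,3.1],[0,0,0]]
    - [[0.1,0,3.3],[0,0,0]]
    - [[0.1,0,3.3],[0,0,0]]
    - [[0.1,0,3.3],[0,0,0]]

```text
time_s: 3.28
ee_pos: [411.0, -20.1, 16.5]
orientation: [0.992, 0.123, 0.001, 0.0]
ft_force: [-0.4, -0.0, 0.1]
width: 49.9
```

>>> send_rows:
  deltas:
    - [[0.03,0,0],[0,0,0]]
    - [[0.06,0,0],[0,0,0]]
    - [[0.09,0,0],[0,0,0]]
    - [[0.12,0,0],[0,0,0]]
    - [[0.15,0,0],[0,0,0]]
    - [[0.18,0,0],[0,0,0]]
    - [[0.21,0,0],[0,0,0]]
    - [[0.24,0,0],[0,0,0]]
    - [[0.27,0,0],[0,0,0]]
    - [[0.3,0,0],[0,0,0]]
    - [[0.33,0,0],[0,0,0]]
    - [[0.36,0,0],[0,0,0]]
    - [[0.39,0,0],[0,0,0]]
    - [[0.42,0,0],[0,0,0]]
    - [[0.45,0,0],[0,0,0]]
    - [[0.48,0,0],[0,0,0]]
    - [[0.51,0,0],[0,0,0]]
    - [[0.54,0,0],[0,0,0]]
    - [[0.57,0,0],[0,0,0]]
    - [[0.6,0,0],[0,0,0]]

```text
time_s: 5.78
ee_pos: [445.3, -11.2, 15.9]
orientation: [0.992, 0.123, 0.0, 0.0]
ft_force: [-1.2, 0.5, -0.2]
width: 50.1
```

```bash
cat > look.py <<'E'
from h import *
import sys
im=vision.camera("top");cv2.imwrite(f"pics/{sys.argv[1]}.png",cv2.resize(im[135:255,240:390],None,fx=5,fy=5,interpolation=cv2.INTER_CUBIC))
im=vision.camera("wrist");cv2.imwrite(f"pics/{sys.argv[1]}w.png",im)
o=monitor.get_obs();print(o["time_s"],o["ee_pos"],o["ft_force"],o["width"])
E
python3 look.py p1
```

```text
5.875 [445.65016425 -11.15173789  16.00095819] [-1.22688203  0.26844699 -1.04462507] 49.99754338574659
```

View pics/p1w.png

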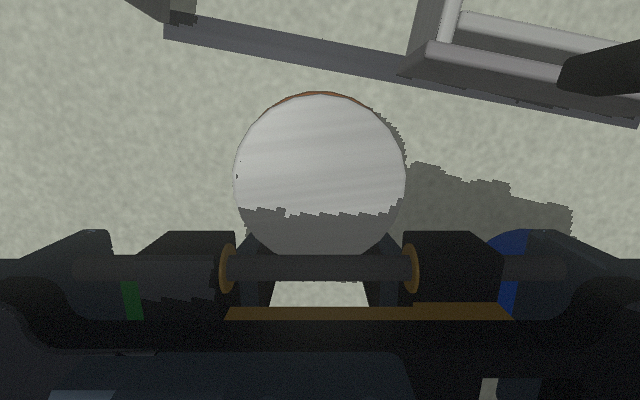

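The jar sits squarely in the cradle (lid centred at about column 320), and the force is about 1 N. I'll carry on.

>>> send_rows:
  deltas:
    - [[0.04,0,0],[0,0,0]]
    - [[0.08,0,0],[0,0,0]]
    - [[0.12,0,0],[0,0,0]]
    - [[0.16,0,0],[0,0,0]]
    - [[0.2,0,0],[0,0,0]]
    - [[0.24,0,0],[0,0,0]]
    - [[0.28,0,0],[0,0,0]]
    - [[0.32,0,0],[0,0,0]]
    - [[0.36,0,0],[0,0,0]]
    - [[0.4,0,0],[0,0,0]]
    - [[0.44,0,0],[0,0,0]]
    - [[0.48,0,0],[0,0,0]]
    - [[0.52,0,0],[0,0,0]]
    - [[0.56,0,0],[0,0,0]]
    - [[0.6,0,0],[0,0,0]]
    - [[0.64,0,0],[0,0,0]]
    - [[0.68,0,0],[0,0,0]]
    - [[0.72,0,0],[0,0,0]]
    - [[0.76,0,0],[0,0,0]]
    - [[0.8,0,0],[0,0,0]]

```text
time_s: 8.38
ee_pos: [491.9, 0.6, 15.9]
orientation: [0.992, 0.123, 0.0, 0.0]
ft_force: [-2.4, -0.4, 1.3]
width: 50.2
```

```bash
python3 look.py p2
```

```text
8.475 [492.3441158    0.61978786  15.95030963] [-1.06667341  1.29270059  0.50386963] 50.219075010088005
```

View pics/p2w.png

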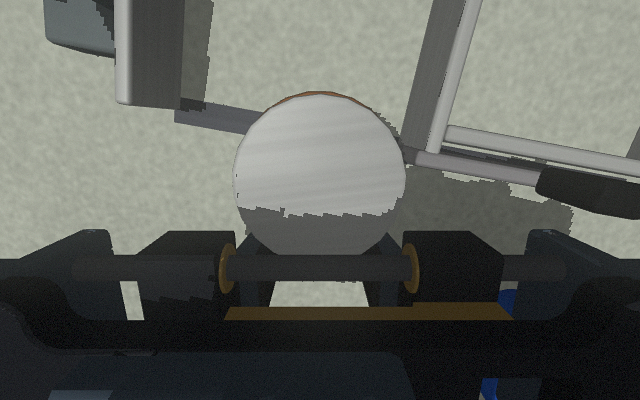

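The jar is entering the mouth, with about 7 mm to the gate end on the right. I'll drift 5 mm left while pushing.

>>> send_rows:
  deltas:
    - [[0.04,-0.01,0],[0,0,0]]
    - [[0.08,-0.02,0],[0,0,0]]
    - [[0.12,-0.03,0],[0,0,0]]
    - [[0.16,-0.04,0],[0,0,0]]
    - [[0.2,-0.05,0],[0,0,0]]
    - [[0.24,-0.06,0],[0,0,0]]
    - [[0.28,-0.07,0],[0,0,0]]
    - [[0.32,-0.08,0],[0,0,0]]
    - [[0.36,-0.08,0],[0,0,0]]
    - [[0.4,-0.08,0],[0,0,0]]
    - [[0.44,-0.08,0],[0,0,0]]
    - [[0.48,-0.08,0],[0,0,0]]
    - [[0.52,-0.08,0],[0,0,0]]
    - [[0.56,-0.08,0],[0,0,0]]
    - [[0.6,-0.08,0],[0,0,0]]
    - [[0.64,-0.08,0],[0,0,0]]
    - [[0.68,-0.08,0],[0,0,0]]
    - [[0.72,-0.08,0],[0,0,0]]
    - [[0.76,-0.08,0],[0,0,0]]
    - [[0.8,-0.08,0],[0,0,0]]

```text
time_s: 10.98
ee_pos: [537.3, 16.9, 15.9]
orientation: [0.992, 0.123, 0.0, 0.0]
ft_force: [-1.6, -1.0, 0.5]
width: 50.1
```

```bash
python3 look.py p3
```

```text
11.075 [537.70643172  17.01816362  15.94525904] [-1.02132899 -0.48076309  0.22122683] 50.18015456297259
```

View pics/p3w.png

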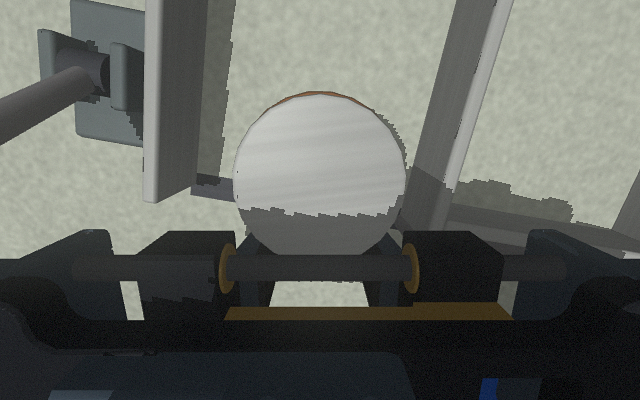

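The jar is inside the mouth with clear gaps on both sides. Final 50 mm push.

>>> send_rows:
  deltas:
    - [[0.04,0,0],[0,0,0]]
    - [[0.08,0,0],[0,0,0]]
    - [[0.12,0,0],[0,0,0]]
    - [[0.16,0,0],[0,0,0]]
    - [[0.2,0,0],[0,0,0]]
    - [[0.24,0,0],[0,0,0]]
    - [[0.28,0,0],[0,0,0]]
    - [[0.32,0,0],[0,0,0]]
    - [[0.36,0,0],[0,0,0]]
    - [[0.4,0,0],[0,0,0]]
    - [[0.44,0,0],[0,0,0]]
    - [[0.48,0,0],[0,0,0]]
    - [[0.52,0,0],[0,0,0]]
    - [[0.56,0,0],[0,0,0]]
    - [[0.6,0,0],[0,0,0]]
    - [[0.64,0,0],[0,0,0]]
    - [[0.68,0,0],[0,0,0]]
    - [[0.72,0,0],[0,0,0]]
    - [[0.77,0,0],[0,0,0]]
    - [[0.82,0,0],[0,0,0]]

```text
time_s: 13.58
ee_pos: [585.1, 29.0, 16.0]
orientation: [0.992, 0.123, 0.0, 0.0]
ft_force: [-1.8, -0.1, 0.7]
width: 49.8
```

>>> send_rows:
  deltas:
    - [[-0.1,0,0],[0,0,0]]
    - [[-0.25,0,0],[0,0,0]]
    - [[-0.4,0,0],[0,0,0]]
    - [[-0.4,0,-0.3],[0,0,0]]
    - [[-0.4,0,-0.9],[0,0,0]]
    - [[-0.4,0,-1.6],[0,0,0]]
    - [[-0.4,0,-2.3],[0,0,0]]
    - [[-0.4,0,-2.5],[0,0,0]]
    - [[-0.7,0.8,-2.5],[0,0,0.8]]
    - [[-0.9,1.6,-2.5],[0,0,1.5]]
    - [[-1.09,2.64,-2.5],[0,0,1.83]]
    - [[-1.09,2.64,-2.5],[0,0,1.83]]
    - [[-1.09,2.64,-2.5],[0,0,1.83]]

```text
time_s: 15.2
ee_pos: [559.2, -140.3, 164.8]
orientation: [1.0, 0.027, -0.001, -0.001]
ft_force: [-0.2, 0.1, -0.4]
width: 49.9
```

>>> send_rows:
  deltas:
    - [[0,0,0],[0,0,0]]
    - [[0,0,0],[0,0,0]]
    - [[0,0,0],[0,0,0]]
    - [[0,0,0],[0,0,0]]
    - [[0,0,0],[0,0,0]]
    - [[0,0,0],[0,0,0]]
  claw: 255

```text
time_s: 15.95
ee_pos: [560.1, -140.7, 166.0]
orientation: [1.0, 0.028, 0.0, 0.0]
ft_force: [-0.2, -0.3, -0.1]
width: 0.4
```

```bash
python3 look.py g1;python3 - <<'E'
from h import *
o=monitor.get_obs();Rt=R.from_quat(o["orientation"]).as_matrix();print(Rt.round(3).tolist(),o["width"])
im=cv2.imread("pics/g1.png");w=cv2.imread("pics/g1w.png")
cv2.imwrite("pics/g1c.png",np.vstack([cv2.resize(im[:,:],(480,384))[:300],cv2.resize(w,(480,300))]))
c=vision.calibration("wrist")
for n,y in(("tab-137",-137),("tab-147",-147)):
    a=np.radians(3.14);p=[628.7-78*np.cos(a)-y*np.sin(a),39-78*np.sin(a)+y*np.cos(a),85];print(n,np.round(p,1),proj(c,[p]).round())
E
```

```text
16.05 [ 560.12326342 -140.67650874  165.94990114] [ 0.31439102 -0.90723982 -0.11501573] 0.4780544550569052
[[0.998, 0.055, 0.0], [0.055, -0.998, -0.0], [0.0, 0.0, -1.0]] 0.4780544550569052
tab-137 [ 558.3 -102.1   85. ] [[277. 203.]]
tab-147 [ 558.9 -112.1   85. ] [[288. 203.]]
```

View pics/g1c.png

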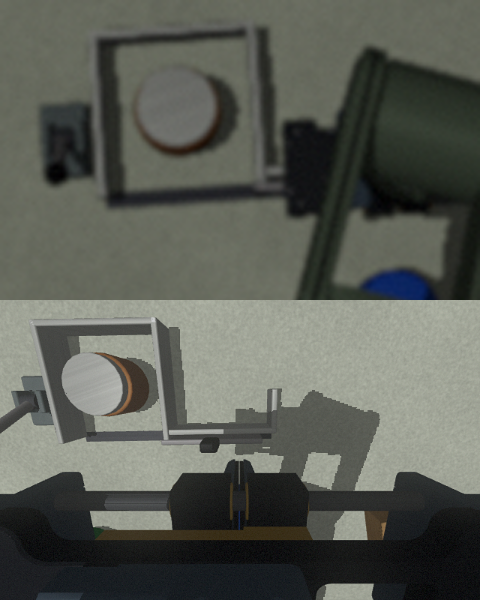

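The top view shows the jar in the middle of the bay. In the wrist view the tab is at about y −139, just left of the closed fingers. I'll descend beside it.

>>> send_rows:
  deltas:
    - [[0.06,0,0.5],[0,0,0]]
    - [[0.06,0,1.0],[0,0,0]]
    - [[0.06,0,1.4],[0,0,0]]
    - [[0.06,0,1.65],[0,0,0]]
    - [[0.06,0,1.73],[0,0,0]]
    - [[0.06,0,1.73],[0,0,0]]
    - [[0.06,-0.05,1.73],[0,0,0]]
    - [[0.06,-0.1,1.73],[0,0,0]]
    - [[0.06,-0.15,1.73],[0,0,0]]
    - [[0.06,-0.2,1.73],[0,0,0]]
    - [[0.06,-0.25,1.73],[0,0,0]]
    - [[0.06,-0.3,1.73],[0,0,0]]
    - [[0.06,-0.35,1.73],[0,0,0]]
    - [[0.06,-0.4,1.73],[0,0,0]]
    - [[0.06,-0.45,1.73],[0,0,0]]
    - [[0.06,-0.5,1.73],[0,0,0]]

```text
time_s: 18.05
ee_pos: [561.9, -110.4, 62.1]
orientation: [1.0, 0.028, -0.0, 0.0]
ft_force: [-1.1, -2.7, 0.2]
width: 0.5
```

>>> send_rows:
  deltas:
    - [[0,-0.08,0],[0,0,0]]
    - [[0,-0.17,0],[0,0,0]]
    - [[0,-0.26,0],[0,0,0]]
    - [[0,-0.35,0],[0,0,0]]
    - [[0,-0.44,0],[0,0,0]]
    - [[0,-0.53,0],[0,0,0]]
    - [[0,-0.62,0],[0,0,0]]
    - [[0,-0.71,0],[0,0,0]]
    - [[0,-0.8,0],[0,0,0]]
    - [[0,-0.89,0],[0,0,0]]
    - [[0,-0.98,0],[0,0,0]]
    - [[0,-1.07,0],[0,0,0]]
    - [[0,-1.16,0],[0,0,0]]
    - [[0,-1.25,0],[0,0,0]]
    - [[0,-1.34,0],[0,0,0]]
    - [[0,-1.43,0],[0,0,0]]
    - [[0,-1.52,0],[0,0,0]]
    - [[0,-1.6,0],[0,0,0]]
    - [[0,-1.67,0],[0,0,0]]
    - [[0,-1.73,0],[0,0,0]]

```text
time_s: 20.55
ee_pos: [556.3, -6.6, 62.1]
orientation: [1.0, 0.028, -0.0, 0.0]
ft_force: [-1.2, -1.3, 0.5]
width: 0.6
```

>>> send_rows:
  deltas:
    - [[0,-0.03,0],[0,0,0]]
    - [[0,-0.06,0],[0,0,0]]
    - [[0,-0.09,0],[0,0,0]]
    - [[0,-0.12,0],[0,0,0]]
    - [[0,-0.15,0],[0,0,0]]
    - [[0,-0.18,0],[0,0,0]]

```text
time_s: 21.3
ee_pos: [555.8, 4.0, 62.1]
orientation: [1.0, 0.028, 0.0, 0.0]
ft_force: [-1.2, -1.3, 0.5]
width: 0.5
```

>>> send_rows:
  deltas:
    - [[0,-0.03,0],[0,0,0]]
    - [[0,-0.05,0],[0,0,0]]
    - [[0,-0.07,0],[0,0,0]]
    - [[0,-0.07,0],[0,0,0]]

```text
time_s: 21.8
ee_pos: [555.8, 8.3, 62.2]
orientation: [1.0, 0.028, 0.0, -0.0]
ft_force: [-0.0, -0.1, -1.4]
width: 0.3
```

>>> send_rows:
  deltas:
    - [[0,-0.02,0],[0,0,0]]
    - [[0,-0.035,0],[0,0,0]]
    - [[0,-0.035,0],[0,0,0]]

```text
time_s: 22.18
ee_pos: [555.6, 10.3, 62.2]
orientation: [1.0, 0.028, 0.0, -0.0]
ft_force: [1.0, -1.6, 0.1]
width: 0.4
```

>>> send_rows:
  deltas:
    - [[0,-0.02,0],[0,0,0]]
    - [[0,-0.035,0],[0,0,0]]
    - [[0,-0.035,0],[0,0,0]]

```text
time_s: 22.55
ee_pos: [555.4, 12.5, 62.2]
orientation: [1.0, 0.028, 0.0, -0.0]
ft_force: [-0.0, -0.0, -0.3]
width: 0.5
```

>>> send_rows:
  deltas:
    - [[0,-0.02,0],[0,0,0]]
    - [[0,-0.03,0],[0,0,0]]
    - [[0,-0.03,0],[0,0,0]]

```text
time_s: 22.92
ee_pos: [555.3, 13.7, 62.2]
orientation: [1.0, 0.028, 0.0, 0.0]
ft_force: [0.1, -4.4, 0.1]
width: 0.2
```

Force is rising (4.4 N); I'll nudge a little more to confirm the stop.

>>> send_rows:
  deltas:
    - [[0,-0.02,0],[0,0,0]]
    - [[0,-0.02,0],[0,0,0]]

```text
time_s: 23.18
ee_pos: [555.3, 13.8, 62.2]
orientation: [1.0, 0.028, 0.0, 0.001]
ft_force: [0.4, -8.0, 0.1]
width: 0.6
```

>>> send_rows:
  deltas:
    - [[0,-0.02,0],[0,0,0]]
    - [[0,-0.02,0],[0,0,0]]

```text
time_s: 23.42
ee_pos: [555.4, 13.9, 62.2]
orientation: [1.0, 0.028, 0.0, 0.002]
ft_force: [0.3, -12.6, 0.9]
width: 0.1
```

The gate is firmly against its stop. Next I back off, rise and go behind the catch lever.

>>> send_rows:
  deltas:
    - [[0,0.1,0],[0,0,0]]
    - [[0,0.25,0],[0,0,0]]
    - [[0,0.25,-0.6],[0,0,0]]
    - [[0,0.25,-1.2],[0,0,0]]
    - [[0,0.25,-1.67],[0,0,0]]
    - [[-0.55,0.1,-1.67],[0,0,0]]
    - [[-0.55,-0.7,-1.67],[0,0,0]]
    - [[-0.55,-1.5,-1.67],[0,0,0]]
    - [[-0.55,-2.11,-1.67],[0,0,0]]
    - [[-0.55,-2.11,-1.67],[0,0,0]]
    - [[-0.55,-2.11,-1.67],[0,0,0]]

```text
time_s: 24.8
ee_pos: [515.0, 140.8, 162.2]
orientation: [1.0, 0.028, -0.0, 0.0]
ft_force: [0.2, -0.4, 0.3]
width: 0.5
```

```bash
python3 look.py c2;python3 - <<'E'
from h import *
c=vision.calibration("wrist")
w=cv2.imread("pics/c2w.png");t=cv2.imread("pics/c2.png")
cv2.imwrite("pics/c2c.png",np.vstack([cv2.resize(t,(480,384))[:300],cv2.resize(w,(480,300))]))
a=np.radians(3.14)
for n,x,y,z in(("ball",-60.7,108,113),("tab",-78,0,85)):
    p=[628.7+x*np.cos(a)-y*np.sin(a),39+x*np.sin(a)+y*np.cos(a),z];print(n,np.round(p,1),(proj(c,[p])*.75+[0,300]).round(),((proj(vision.calibration("top"),[p])-[240,135])*3.2).round())
E
```

```text
24.9 [515.1390932  140.22186666 162.24934443] [ 0.03837771 -0.05402467 -1.29270449] 0.4608898933230402
ball [562.2 143.5 113. ] [[238. 417.]] [[ 56. 173.]]
tab [550.8  34.7  85. ] [[329. 429.]] [[180. 189.]]
```

View pics/c2c.png

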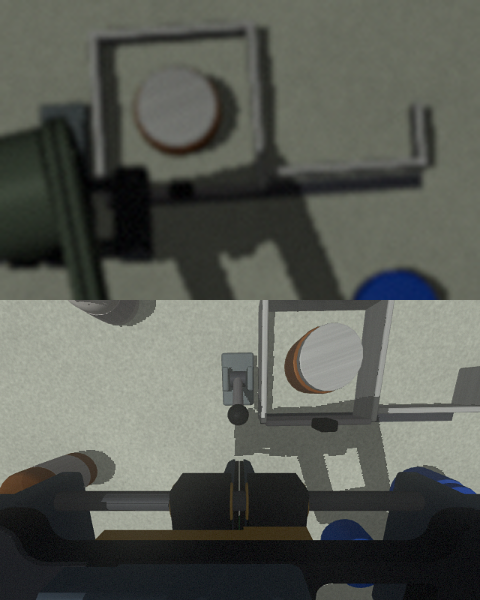

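The ball sits at (238,414) where predicted, the gate spans the mouth with its tab at (324,425), and the jar is inside. I'll descend and throw the catch.

>>> send_rows:
  deltas:
    - [[0,0,0.5],[0,0,0]]
    - [[0,0,0.9],[0,0,0]]
    - [[0,0,1.08],[0,0,0]]
    - [[0,0,1.08],[0,0,0]]
    - [[0.1,0,1.08],[0,0,0]]
    - [[0.2,0,1.08],[0,0,0]]
    - [[0.28,0,1.08],[0,0,0]]
    - [[0.35,0,1.08],[0,0,0]]
    - [[0.42,0,1.08],[0,0,0]]
    - [[0.49,0,1.08],[0,0,0]]
    - [[0.56,0,1.08],[0,0,0]]
    - [[0.63,0,1.08],[0,0,0]]
    - [[0.7,0,1.08],[0,0,0]]

```text
time_s: 26.52
ee_pos: [557.5, 143.5, 97.5]
orientation: [1.0, 0.028, 0.0, 0.0]
ft_force: [-1.3, 0.9, 1.6]
width: 0.7
```

>>> send_rows:
  deltas:
    - [[0.07,0,0],[0,0,0]]
    - [[0.14,0,0],[0,0,0]]
    - [[0.21,0,0],[0,0,0]]
    - [[0.28,0,0],[0,0,0]]
    - [[0.35,0,0],[0,0,0]]
    - [[0.42,0,0],[0,0,0]]
    - [[0.49,0,0],[0,0,0]]
    - [[0.56,0,0],[0,0,0]]
    - [[0.63,0,0],[0,0,0]]
    - [[0.69,0,0],[0,0,0]]
    - [[0.74,0,0],[0,0,0]]
    - [[0.78,0,0],[0,0,0]]

```text
time_s: 28.02
ee_pos: [603.8, 146.0, 97.3]
orientation: [1.0, 0.028, -0.0, 0.0]
ft_force: [-1.5, -0.4, -1.0]
width: 0.6
```

>>> send_rows:
  deltas:
    - [[0.03,0,0],[0,0,0]]
    - [[0.05,0,0],[0,0,0]]
    - [[0.05,0,0],[0,0,0]]

```text
time_s: 28.4
ee_pos: [607.0, 146.2, 97.6]
orientation: [1.0, 0.028, 0.0, 0.0]
ft_force: [-1.3, 0.5, -0.5]
width: 0.4
```

>>> send_rows:
  deltas:
    - [[0.03,0,0],[0,0,0]]
    - [[0.05,0,0],[0,0,0]]
    - [[0.05,0,0],[0,0,0]]

```text
time_s: 28.78
ee_pos: [610.0, 146.3, 97.6]
orientation: [1.0, 0.028, 0.0, 0.0]
ft_force: [-0.3, 0.8, 0.5]
width: 0.5
```

>>> send_rows:
  deltas:
    - [[0.03,0,0],[0,0,0]]
    - [[0.05,0,0],[0,0,0]]
    - [[0.05,0,0],[0,0,0]]

```text
time_s: 29.15
ee_pos: [613.0, 146.5, 97.5]
orientation: [1.0, 0.028, 0.0, 0.0]
ft_force: [-0.7, -0.0, -0.7]
width: 0.4
```

>>> send_rows:
  deltas:
    - [[0.03,0,0],[0,0,0]]
    - [[0.03,0,0],[0,0,0]]

```text
time_s: 29.4
ee_pos: [614.2, 146.5, 97.4]
orientation: [1.0, 0.028, -0.001, 0.0]
ft_force: [-2.8, 0.8, 1.4]
width: -0.1
```

>>> send_rows:
  deltas:
    - [[0.03,0,0],[0,0,0]]
    - [[0.03,0,0],[0,0,0]]

```text
time_s: 29.65
ee_pos: [614.6, 146.6, 97.2]
orientation: [1.0, 0.028, -0.002, 0.0]
ft_force: [-6.1, 0.1, 2.0]
width: 0.4
```

The force rises at x≈614.6, where the stop should be. One more nudge, then I retreat for a look.

>>> send_rows:
  deltas:
    - [[0.03,0,0],[0,0,0]]
    - [[0.03,0,0],[0,0,0]]

```text
time_s: 29.9
ee_pos: [614.8, 146.6, 97.1]
orientation: [1.0, 0.028, -0.004, 0.0]
ft_force: [-9.1, 0.2, 3.7]
width: 0.4
```

>>> send_rows:
  deltas:
    - [[-0.2,0,0],[0,0,0]]
    - [[-0.5,0,0],[0,0,0]]
    - [[-0.8,0,-0.5],[0,0,0]]
    - [[-1.4,0,-1.2],[0,0,0]]
    - [[-2.2,0,-1.8],[0,0,0]]
    - [[-3.0,0,-1.8],[0,0,0]]
    - [[-3.0,0,-1.8],[0,0,0]]
    - [[-3.0,0,-1.8],[0,0,0]]

```text
time_s: 30.9
ee_pos: [439.6, 137.0, 206.1]
orientation: [1.0, 0.028, 0.002, -0.0]
ft_force: [0.0, -0.5, 0.6]
width: 0.3
```

```bash
python3 look.py e;python3 - <<'E'
from h import *
t=cv2.imread("pics/e.png");s=vision.camera("scene")
cv2.imwrite("pics/ec.png",np.hstack([cv2.resize(t,(400,320)),cv2.resize(s[130:290,240:440],(400,320),interpolation=cv2.INTER_CUBIC)]))
a=np.radians(3.14)
for n,x,y,z in(("ball0",-60.7,108,113),("ball1",20.7,108,113),("tab",-78,0,85)):
    p=[628.7+x*np.cos(a)-y*np.sin(a),39+x*np.sin(a)+y*np.cos(a),z];print(n,((proj(vision.calibration("top"),[p])-[240,135])*400/150).round(),((proj(vision.calibration("scene"),[p])-[240,130])*2+[400,0]).round())
E
```

```text
31.0 [439.85995777 137.00920419 205.57358139] [0.51193441 0.09931851 0.53924702] 0.39000710556555523
ball0 [[ 47. 145.]] [[687. 179.]]
ball1 [[43. 69.]] [[660. 236.]]
tab [[150. 158.]] [[601. 151.]]
```

View pics/ec.png

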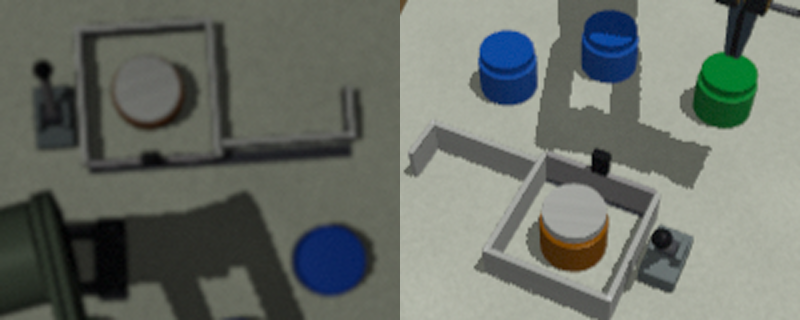

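The ball is at (43,69) and (661,238), as predicted for fully thrown. The tab is at its shut position, the jar stands in the bay, and the robot is clear of everything.

```bash
python3 -c "
from h import *
print(ticket.close_job())"
```

```text
the job is handed in; nothing more can be done
None
```

The jar is in the bay, the gate is shut and the catch is thrown. I handed the job in at about 31 s of the 72 s allowed.

- **Jar:** I pushed it in without lifting it, using the two half-open fingers as a cradle behind it. The wrist force readings between moves were about 1–2.5 N, against the 10 N limit. Force was not read continuously during each move. The last pictures show it standing near the middle of the bay.
- **Gate:** I pushed it shut by the tab until it stopped moving and the force rose to 12.6 N. In the last pictures the tab is at its shut position.
- **Catch:** The lever went past the point where the interlock would block it and stopped with the force rising to 9 N. In both the top and scene views the ball is within 1–2 pixels of where a fully thrown lever should put it.
- **Other things on the counter:** I touched none of them, and the arm was clear of everything at the end.
- **Disagreement:** My two measurements of the jar, tab and hatch positions differed by 2–5 mm. That is within the room each step needed.

No check failed.

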